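# Brush out the tilted glass column and bin the brush

### The job

Take the yellow-handled brush from its draining pot and scrub out the amber glass column in the angle clamp with three full strokes: each time push the brush down until its springy tip presses gently on the disc inside (feel for it: its depth is different every time), then draw it back up almost to the mouth. Do not force the brush against the glass. Then drop the brush into the wire basket so that it lies wholly inside, and leave the blue-handled brush and the other glassware where they are.

Things in the scene. Friction and masses are not known exactly. Their poses are not given: they have to be found in the camera images.
- brush: Yellow-handled bottle brush, 200 mm long, 70 g, upright in one pot of the rack. Origin: centre of its lower end (the free tip); +z towards the handle. From the tip: black springy tuft 0-22 mm (diameter 22), white bristles 24-89 mm (soft, 33 mm across, solid core 25 mm), 8 mm steel stem to 130 mm, square yellow handle 18 x 18 mm from 130 to 200 mm, faces along body x and y.
- brush_tip (a point): Centre of the lower face of the black springy tuft: the tip of the brush.
- brush_end (a point): Centre of the top of the yellow handle, 200 mm from the tip.
- brush_tuft (a joint): How far the springy tuft is pressed into the brush: 0 m free to 0.020 m fully in. It begins to give at 1.2 N and takes 0.6 N more per mm; 3 to 12 mm is a good gentle press.
- rack: White plastic rack, base 200 (its x) x 90 x 12 mm, fixed. Origin: centre of its underside. It carries two upright draining pots at its x = -60 and +60 mm: outer diameter 42, inner 34 mm, floor 16 mm and rim 102 mm above the table. One holds the yellow brush, the other the blue, either way round.
- spare_brush: The same brush with blue handle and grey bristles, in the other pot. Leave it alone.
- column: Amber glass column, outer diameter 51, inner 42, length 150 mm, in a grey angle clamp on a fixed base 170 x 130 mm, tilted 17 to 34 degrees so that its open mouth (orange lip) leans roughly towards the robot. Origin: on its axis, 95 mm below the mouth; +z along the axis out of the mouth. A flat white disc closes the bore somewhere 85 to 120 mm below the mouth (not reported).
- column_mouth (a point): Centre of the column's mouth, in the plane of the lip; +z points out along the axis.
- basket: Rectangular steel wire basket, fixed, outside 290 (its x) x 210 (its y) x 75 mm high, walls and floor 5 mm. Origin: centre of its underside.
- amber_bottle: Amber reagent bottle with black cap, diameter 70, height 150 mm. Bystander; origin under its centre.
- blue_bottle: Amber reagent bottle with blue cap, diameter 70, height 150 mm. Bystander; origin under its centre.
- beaker: Clear glass beaker, diameter 70, height 90 mm. Bystander; origin under its centre.
- flask: Green glass conical flask, diameter 84, height 110 mm. Bystander; origin under its centre.
- white_jar: White jar with red cap, diameter 60, height 70 mm. Bystander; origin under its centre.
Mind the look-alikes: they are no part of the job. What is shaped like the part that bears column but pink or red is not meant.

How it is judged:
By the outcome, as a careful person would: the job done as asked, in the order asked, and still so for the second after the job is handed in, with the robot touching nothing.
It also fails if it takes over 67 s, if anything falls off the work surface, if the arm or the gripper's body presses on something with over 40 N, if the wrist force passes 120 N, or if a joint passes its speed limit or range.

### The arm

A 7-joint arm with a two-finger parallel gripper is mounted at the origin on the work surface. World frame = base frame: x ahead of the robot, y to its left, z up, the work surface at z = 0. Lengths are in m, angles in rad, forces in N, time in s.
With the tool pointing down it reaches from about 0.425 to 0.825 m from the base axis. Payload 3.6 kg.
Tool frame: the origin (TCP) lies on the centre line of the jaws, within the pads' length; the fingertips stand 25 mm ahead of it and the grasp point (between the pads) lies 6 mm ahead of it; z points along the fingers, y is the line along which they close (so a half turn about z gives the same grasp; the last joint's range is limited). The gripper opens to 85 mm and grips with 20 to 120 N. Pads are 22 mm wide; open, the fingers measure 114 mm over their backs; the gripper's body (76 mm by 85 mm) begins 54 mm behind the grasp point. The pads swing forward as they close: fully open they stand 13 mm farther back than shut.
Start: joints at [1.315, 0.615, -0.013, 1.423, 0.008, 1.103, -0.04], TCP at [0.148, -0.633, 0.256] pointing down, gripper open.
Joint ranges: [-3.12, 3.12], [-0.3, 2.06], [-1.34, 1.32], [0.26, 2.42], [-1.36, 4.5], [0.01, 1.98], [-2.84, 2.84]. Speed limits (rad/s): [2.79, 2.79, 3.14, 3.14, 3.14, 3.14, 3.14].

### API

Orientations are given as a unit quaternion [w, x, y, z].
In Python, from plant import * gives the robot as it stands.
- The arm moves only by the shell command python3 -m jog 'ROWS' [OPENING] [FORCE]. ROWS is a JSON object of lists of equal length, an entry for each row: "xyz": the shift along the tool's x, y, z in units of 30 cm (1.0 is 30 cm), a list of three; "angular": the turn, a rotation vector about the tool's x, y, z in units of 120 degrees (1.0 is 120 degrees), a list of three. In form: {"xyz": [[x, y, z], ...], "angular": [[wx, wy, wz], ...]}. A call has 1 to 12 rows; each row is the pose to reach, as a shift and turn from the pose commanded when the call began, along the tool's axes at that moment; what a row does not reach only later rows make up. A row lasts 1/12 s, in which the tool goes at most 41.7 mm and 7.16 degrees, less where a joint would pass 70% of its speed; a pose out of reach is approached as far as the arm can. A call with a number of a shift or a turn outside -1 to 1 is refused whole. A call with a gripper value outside its range is refused whole. OPENING is the closure, from -1 (fully open) to 1 (shut), set as the call begins (- or left out, the last holds). The fingers move at their own pace and stop on an object; FORCE is the grip in N (left out, the last holds). Time passes only in rows, so rows that repeat a pose let the fingers close. It gives the time, the measured TCP pose, the force, the opening and the grip force at its end, in the units of the state.
- state(): the state, without advancing time (a new reading comes with each control period).
- get_image(name): name is "side" or "top" or "wrist"; returns the picture (400x640x3 uint8, red, green, blue); there is no depth.
- camera_model(name): a dict with "vertical_fov" (degrees; the focal length in pixels is half the picture's height over the tangent of half this angle, whatever the lens; pixels are square), "cx", "cy" (the principal point, pixels), "R" (3x3) and "t" (3): a world point X has camera coordinates R X + t. Camera axes: x right, y down, z forward; pixel columns grow to the right and rows downward; lengths in m; the calibration is good to about 2 mm. A picture is of the moment at which its call begins: read the wrist's pose just before it. camera_model takes no time and is no camera call; for the wrist camera it gives the pose at the moment of the call.
- close_job(): hands the job in; it is judged then, once.
The state is a dict: "time_s": time; "joints": joint angles; "joint_vel": joint speeds; "joint_efforts": joint torques, N m; "ee_pos": TCP position; "tool_rot": TCP orientation; "ft_force": force on the tool from outside, world axes, zero at the start; "torque": the same for the moment, N m; "opening": finger opening in m; "gripper_force": force on a finger pad.
Only numpy, scipy, OpenCV 4.12 (cv2) and the standard library are available. Lean on these libraries where they do the work, as an engineer would, in place of code of your own. Each camera call takes 0.05 s, during which the arm holds its last target. There are 200 camera calls.

## Working session

There is one attempt and no reset: what is moved stays moved. The work goes in short steps, Python scripts to look and compute and a shell command to move; the robot and the scene stay as the last step left them, time stands still between calls to the robot, and variables do not carry over. Pictures are saved under pics/ and viewed, at most 10 in all, crops included, and the job is handed in when it is done.

```bash
mkdir -p pics; ls; python3 - <<'E'
from plant import *
import cv2,numpy as np
for n in("side","top"):
    im=get_image(n); cv2.imwrite(f"pics/{n}0.png",im[:,:,::-1]); m=camera_model(n); print(n,m)
print(state())
E
```

```text
pics
side {'vertical_fov': 48.81238016746956, 'cx': 320.1909842477077, 'cy': 198.3626825088498, 'R': array([[ 0.99986883, -0.00648088, -0.01484354],
       [-0.01559582, -0.63254661, -0.77436526],
       [-0.00437066,  0.77449518, -0.63256471]]), 't': array([-0.50585845,  0.17638747,  1.14419128])}
top {'vertical_fov': 56.973096708625036, 'cx': 317.9624878777721, 'cy': 198.95481728479305, 'R': array([[-0.02420261, -0.99970529, -0.00189037],
       [-0.98912726,  0.02422081, -0.14505387],
       [ 0.14505691, -0.00164087, -0.98942195]]), 't': array([0.13740864, 0.52695058, 1.11028213])}
{'time_s': 0.1, 'joints': array([ 1.31456002,  0.61583305, -0.01259388,  1.42477005,  0.00811522,
        1.10340133, -0.04038039]), 'joint_vel': array([ 0.00022481, -0.00426152,  0.00067427, -0.00449619, -0.00146039,
       -0.00176245,  0.00066367]), 'joint_efforts': array([ 2.42813083e-03, -4.70383000e+01,  2.60530422e-01, -1.71571952e+01,
        1.01211376e-02,  5.90088384e-03, -6.63926684e-06]), 'ee_pos': array([ 0.14786859, -0.63229786,  0.25523674]), 'tool_rot': array([-1.16924614e-03,  9.93404989e-01,  1.14652234e-01, -1.63592955e-04]), 'ft_force': array([-0.57306549, -0.79793653,  1.34505763]), 'torque': array([-0.01990663, -0.03756332,  0.03506651]), 'gripper_force': 0.0, 'opening': 0.08564893564232723}
```

View pics/side0.png

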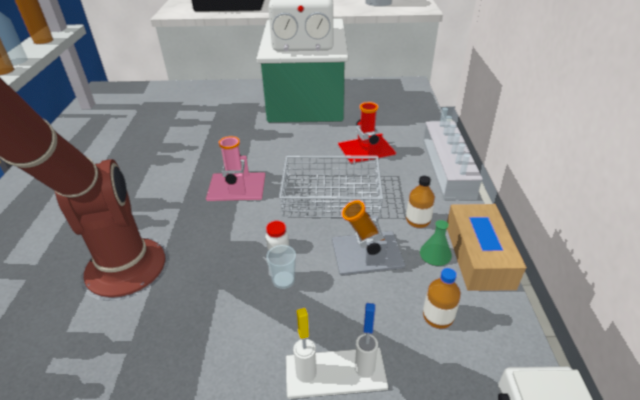

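View pics/top0.png

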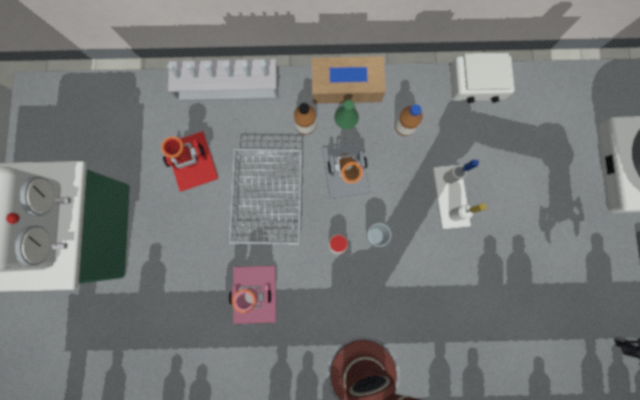

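Side: yellow brush (303,323), blue brush (369,318). Three columns: pink (230,155), red (368,120), and amber in the grey clamp (358,222), which is the one meant because of its amber glass and grey base. Top: yellow (478,209), amber mouth (351,172), basket (267,195). I'll confirm with one enlarged composite.

```bash
python3 - <<'E'
import cv2,numpy as np
s=cv2.imread("pics/side0.png");t=cv2.imread("pics/top0.png")
c=lambda im,x,y:cv2.resize(im[y:y+60,x:x+80],(400,300),interpolation=cv2.INTER_CUBIC)
cv2.imwrite("pics/c1.png",np.vstack([np.hstack([c(s,325,195),c(t,310,140)]),np.hstack([c(s,280,300),c(t,430,180)])]))
E
```

```text
(no output)
```

View pics/c1.png

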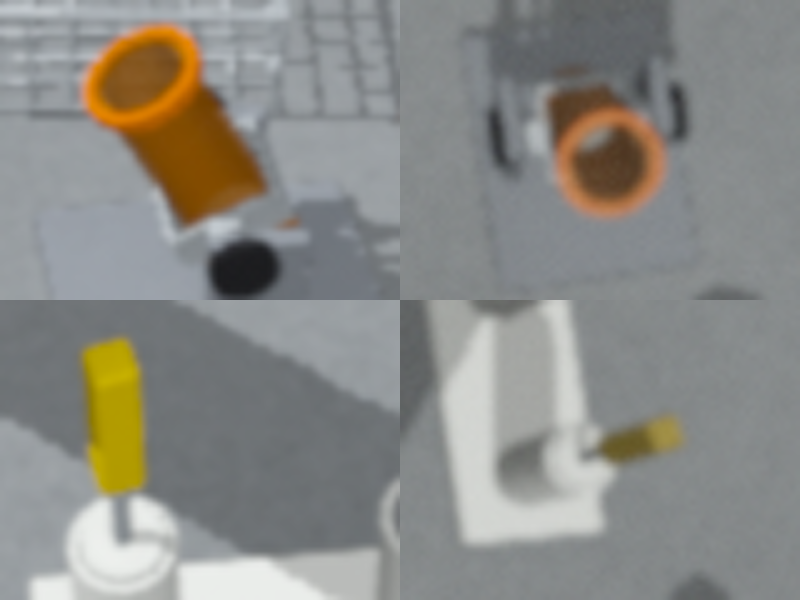

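The crop confirms the amber column in the grey clamp (top left, top right) and the yellow brush (lower row). Now measuring.

```bash
cat > h.py <<'E'
import cv2,numpy as np
from plant import *
def ray(m,p,h=400):
    f=h/2/np.tan(np.radians(m["vertical_fov"]/2)); R=np.array(m["R"]);t=np.array(m["t"])
    d=R.T@np.array([(p[0]-m["cx"])/f,(p[1]-m["cy"])/f,1.]); return -R.T@t,d/np.linalg.norm(d)
def tri(*rs):
    A=sum(np.eye(3)-np.outer(d,d) for o,d in rs);b=sum((np.eye(3)-np.outer(d,d))@o for o,d in rs)
    X=np.linalg.solve(A,b);return X,[1e3*np.linalg.norm(np.cross(X-o,d)) for o,d in rs]
def onz(m,p,z):
    o,d=ray(m,p);return o+d*(z-o[2])/d[2]
def proj(m,X):
    f=200/np.tan(np.radians(m["vertical_fov"]/2));c=np.array(m["R"])@X+np.array(m["t"]);return np.array([m["cx"]+f*c[0]/c[2],m["cy"]+f*c[1]/c[2]])
def mask(im,lo,hi,box):
    hsv=cv2.cvtColor(im,cv2.COLOR_BGR2HSV);k=cv2.inRange(hsv,lo,hi);z=np.zeros_like(k);x,y,X,Y=box;z[y:Y,x:X]=k[y:Y,x:X];return z
def big(k):
    n,l,s,c=cv2.connectedComponentsWithStats(k);i=1+np.argmax(s[1:,4]);return (l==i).astype(np.uint8)*255,c[i],s[i]
E
python3 - <<'E'
from h import *
np.set_printoptions(precision=4,suppress=True)
s=cv2.imread("pics/side0.png");t=cv2.imread("pics/top0.png");ms,mt=camera_model("side"),camera_model("top")
def ends(k):
    p=np.argwhere(k)[:,::-1].astype(float);c=p.mean(0);u=np.linalg.svd(p-c,full_matrices=False)[2][0];q=(p-c)@u
    return c,u,c+u*q.min(),c+u*q.max(),len(p)
ky,_,_=big(mask(s,(22,150,50),(34,255,255),(280,290,340,370)));a=ends(ky)
kt,_,_=big(mask(t,(18,90,40),(34,255,255),(455,190,500,225)));b=ends(kt)
print("yellow",a,b)
X,e=tri(ray(ms,a[0]),ray(mt,b[0]));print("yc",X,e)
for nm,im in(("s",s),("t",t)):
    hsv=cv2.cvtColor(im,cv2.COLOR_BGR2HSV)
    for p in([(353,220),(342,212),(358,230),(370,225)] if nm=="s" else [(352,172),(343,172),(362,172),(346,160)]):print(nm,p,hsv[p[1],p[0]])
# base corners of column, rack, basket quick: print HSV of pieces
kl=mask(s,(5,150,205),(20,255,255),(335,195,385,250));kl2=mask(t,(3,100,165),(20,255,255),(330,150,375,190))
E_=[]
for k,m in((kl,ms),(kl2,mt)):
    k,_,st=big(k);c=max(cv2.findContours(k,cv2.RETR_EXTERNAL,cv2.CHAIN_APPROX_NONE)[0],key=len)
    el=cv2.fitEllipse(cv2.convexHull(c));print(st,el);E_.append(ray(m,el[0]))
print("mouth",tri(*E_))
cv2.imwrite("pics/m.png",cv2.resize(np.hstack([kl[190:250,330:390],kl2[140:200,320:380],ky[290:350,280:340]]),None,fx=4,fy=4))
E
```

```text
yellow (array([302.4849, 322.806 ]), array([0.0837, 0.9965]), array([301.2472, 308.0632]), array([303.7482, 337.8532]), 299) (array([478.3333, 207.6933]), array([-0.9625,  0.2714]), array([484.9513, 205.8272]), array([470.9376, 209.7788]), 75)
yc [ 0.4747 -0.3088  0.1834] [np.float64(0.3413992546932877), np.float64(0.3413992546933112)]
s (353, 220) [ 16 255 162]
s (342, 212) [ 15 185 222]
s (358, 230) [ 17 242 121]
s (370, 225) [ 17 251 119]
t (352, 172) [ 14 143  84]
t (343, 172) [ 13 155 170]
t (362, 172) [ 10  99 178]
t (346, 160) [ 13 137  93]
[342 200  23  20  99] ((352.6865234375, 209.47337341308594), (15.997673988342285, 24.59201431274414), 56.480648040771484)
[341 162  22  21 125] ((351.6085510253906, 172.10333251953125), (19.894865036010742, 20.953136444091797), 57.08378219604492)
mouth (array([0.5868, 0.0281, 0.1584]), [np.float64(0.07290788969261644), np.float64(0.07290788969252092)])
```

View pics/m.png

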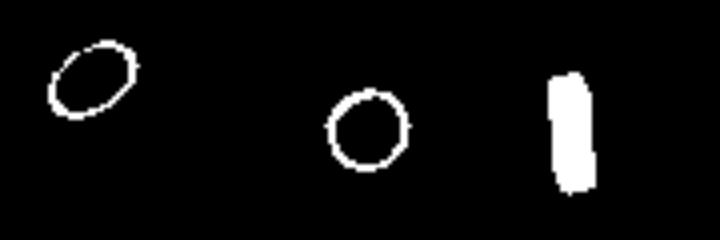

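Both lip rings were masked cleanly: the side ellipse is centred at (352.7,209.5), the top one at (351.6,172.1). They give the mouth at (0.587, 0.028, 0.158). The yellow handle centre is at z=0.183, against 0.181 expected. Next is the axis direction, the brush's yaw and upright check, and the basket.

```bash
python3 - <<'E'
from h import *
np.set_printoptions(precision=4,suppress=True)
s=cv2.imread("pics/side0.png");t=cv2.imread("pics/top0.png");ms,mt=camera_model("side"),camera_model("top")
M=np.array([.5868,.0281,.1584])
k=mask(s,(9,150,60),(22,255,255),(335,195,388,250));k,_,_=big(k)
p=np.argwhere(k)[:,::-1].astype(float);c0=np.array([352.7,209.5])
u=np.array([22,28.]);u/=np.linalg.norm(u)
for it in range(4):
    v=np.array([-u[1],u[0]]);a=(p-c0)@u;b=(p-c0)@v;mid=[];W=[]
    for q in np.arange(12,30,1.):
        w=b[(a>=q-.75)&(a<q+.75)]
        if len(w)>8: mid.append((q,(w.min()+w.max())/2));W.append(np.ptp(w))
    mid=np.array(mid);g=np.polyfit(mid[:,0],mid[:,1],1);u=u+g[0]*v;u/=np.linalg.norm(u)
print("W",np.round(W,1),"mids",np.round(mid[:,1],1),"u",u)
o,d1=ray(ms,c0);_,d2=ray(ms,c0+30*u);ns=np.cross(d1,d2)
hs=cv2.cvtColor(t,cv2.COLOR_BGR2HSV)
for q in[(340,185),(360,180),(320,190),(350,205),(375,185),(335,175)]:print(q,t[q[1],q[0]])
# base edges by gradient along columns/rows: bottom edge & left edge (subpixel max gradient of B-R)
g=cv2.GaussianBlur(t.astype(float),(3,3),0);D=g[:,:,0]-g[:,:,2]
bot=[(x,185+np.argmax(D[185:204,x]-D[186:205,x])) for x in range(333,366)]
lef=[(318+np.argmax(D[y,319:335]-D[y,318:334]),y) for y in range(172,192)]
print(bot,lef)
for nm,L in(("bot",bot),("lef",lef)):
    l=cv2.fitLine(np.array(L,np.float32),cv2.DIST_HUBER,0,.01,.01).ravel();A=onz(mt,l[2:],.01);B=onz(mt,l[2:]+10*l[:2],.01);w=(B-A)/np.linalg.norm(B-A)
    print(nm,l,A,"dir",w,np.degrees(np.arctan2(w[1],w[0])))
for yaw in(170,175,180,185,190):
    h=np.array([np.cos(np.radians(yaw)),np.sin(np.radians(yaw)),0]);pn=np.cross(h,[0,0,1]);z=np.cross(ns,pn);z/=np.linalg.norm(z)*np.sign(z[2])
    r=[np.degrees(np.arccos(abs(ray(m,c)[1]@z))) for m,c in((ms,c0),(mt,(351.6,172.1)))]
    print(yaw,z,"tilt",np.degrees(np.arccos(z[2])),"aspects",np.cos(np.radians(r)))
print("obs aspects",16/24.6,19.9/20.95)
E
```

```text
W [18.  17.2 18.  17.2 16.6 16.6 16.6 17.2 16.6 16.4 16.6 16.6 17.2 16.6
 17.2 17.2 16.6 16.6] mids [-0.3 -0.2 -0.1  0.1  0.4  0.1 -0.2  0.1  0.1 -0.  -0.2 -0.4 -0.2 -0.2
  0.1 -0.2  0.1 -0.2] u [0.5586 0.8294]
(340, 185) [143 139 133]
(360, 180) [137 137 145]
(320, 190) [139 138 135]
(350, 205) [140 139 135]
(375, 185) [142 142 137]
(335, 175) [136 131 126]
[(333, np.int64(198)), (334, np.int64(198)), (335, np.int64(197)), (336, np.int64(197)), (337, np.int64(197)), (338, np.int64(197)), (339, np.int64(196)), (340, np.int64(196)), (341, np.int64(196)), (342, np.int64(196)), (343, np.int64(196)), (344, np.int64(196)), (345, np.int64(195)), (346, np.int64(195)), (347, np.int64(195)), (348, np.int64(195)), (349, np.int64(194)), (350, np.int64(195)), (351, np.int64(195)), (352, np.int64(194)), (353, np.int64(194)), (354, np.int64(194)), (355, np.int64(194)), (356, np.int64(194)), (357, np.int64(193)), (358, np.int64(194)), (359, np.int64(193)), (360, np.int64(193)), (361, np.int64(193)), (362, np.int64(193)), (363, np.int64(193)), (364, np.int64(192)), (365, np.int64(192))] [(np.int64(3
[... 396 characters left out ...]
28), 190), (np.int64(328), 191)]
bot [  0.9861  -0.166  347.4    195.1   ] [0.5445 0.03   0.01  ] dir [ 0.1435 -0.9897  0.    ] -81.75153505309646
lef [  0.1604   0.987  326.4408 181.5922] [0.5901 0.0959 0.01  ] dir [-0.9914 -0.1305  0.    ] -172.4998399412775
170 [-0.4962  0.0875  0.8638] tilt 30.256850701050688 aspects [0.5305 0.9541]
175 [-0.4848  0.0424  0.8736] tilt 29.117688504313318 aspects [0.5702 0.957 ]
180 [-0.473   0.      0.8811] tilt 28.228574778192126 aspects [0.6063 0.9577]
185 [-0.4609 -0.0403  0.8865] tilt 27.560937405763777 aspects [0.6395 0.9567]
190 [-0.4485 -0.0791  0.8903] tilt 27.094128145294263 aspects [0.6704 0.954 ]
obs aspects 0.6504065040650406 0.9498806682577565
```

The axis yaw is about 188° from both the base edge and the ellipse aspect, with tilt about 27.3°. Now a goal-to-rows helper, the basket corners, and the move to view the brush.

```bash
cat >> h.py <<'E'
from scipy.spatial.transform import Rotation as Ro
np.set_printoptions(precision=4,suppress=True)
AX=np.array([-.4535,-.063,.889]);AX/=np.linalg.norm(AX)
MO=np.array([.5868,.0281,.1584])
def cur():
    s=state();q=s["tool_rot"];return np.array(s["ee_pos"]),Ro.from_quat([q[1],q[2],q[3],q[0]]).as_matrix()
def frame(z,y):
    z=np.array(z,float);z/=np.linalg.norm(z);y=np.array(y,float);y-=z*(y@z);y/=np.linalg.norm(y);return np.c_[np.cross(y,z),y,z]
def go(p,R=None):
    P,C=cur();R=C if R is None else R;d=C.T@(np.array(p)-P);w=Ro.from_matrix(C.T@R).as_rotvec()
    print("xyz",np.round(d/.3,4),"ang",np.round(np.degrees(w)/120,4),"rows>=",round(max(np.linalg.norm(d)/.0417,np.degrees(np.linalg.norm(w))/7.16),1))
E
python3 - <<'E'
from h import *
m=camera_model("wrist");P,C=cur();cam=-m["R"].T@m["t"]
print("cam in tool mm",C.T@(cam-P)*1e3,"cam axes in tool",C.T@m["R"].T,m["vertical_fov"],m["cx"],m["cy"])
print(C);go([.475,-.309,.36]);go([.44,-.309,.36])
s=cv2.imread("pics/side0.png");t=cv2.imread("pics/top0.png");ms,mt=camera_model("side"),camera_model("top")
# basket: rim corners as seen in pictures
for z,L in((.075,[(233,148),(302,148),(299,244),(230,243)]),):
    print("basket rim top view",np.array([onz(mt,q,z) for q in L]))
print("side rim",np.array([onz(ms,q,.075) for q in[(285,157),(380,157),(381,199),(281,198)]]))
print("bystanders",onz(mt,(304,110),.15),onz(mt,(338,243),.07),onz(mt,(378,236),.09),onz(mt,(346,104),.11))
E
```

```text
cam in tool mm [  82.8738   -0.5344 -118.3206] cam axes in tool [[ 0.0005 -0.9473 -0.3203]
 [ 1.      0.0004  0.0004]
 [-0.0003 -0.3203  0.9473]] 71.91445211464114 320.2513228075935 202.86393736442258
[[ 0.9737  0.2278 -0.0006]
 [ 0.2278 -0.9737  0.0023]
 [-0.0001 -0.0024 -1.    ]]
xyz [ 1.3072 -0.8018 -0.3474] ang [0. 0. 0.] rows>= 11.3
xyz [ 1.1936 -0.8283 -0.3473] ang [0. 0. 0.] rows>= 10.7
basket rim top view [[0.6898 0.3824 0.075 ]
 [0.6846 0.1699 0.075 ]
 [0.3913 0.1841 0.075 ]
 [0.3992 0.3887 0.075 ]]
side rim [[0.3984 0.3838 0.075 ]
 [0.6973 0.3752 0.075 ]
 [0.6769 0.1676 0.075 ]
 [0.3985 0.1788 0.075 ]]
bystanders [0.7768 0.1591 0.15  ] [0.3915 0.0681 0.07  ] [ 0.4085 -0.0487  0.09  ] [0.8088 0.0325 0.11  ]
```

```bash
python3 -m jog '{"xyz":[[0.65,-0.4,-0.347],[0.65,-0.4,-0.347],[0.65,-0.4,-0.347],[0.65,-0.4,-0.347],[0.65,-0.4,-0.347],[0.65,-0.4,-0.347]],"angular":[[0,0,0],[0,0,0],[0,0,0],[0,0,0],[0,0,0],[0,0,0]]}' -1
python3 -m jog '{"xyz":[[0.657,-0.4,0],[0.657,-0.4,0],[0.657,-0.4,0],[0.657,-0.4,0],[0.657,-0.4,0],[0.657,-0.4,0],[0.657,-0.4,0],[0.657,-0.4,0]],"angular":[[0,0,0],[0,0,0],[0,0,0],[0,0,0],[0,0,0],[0,0,0],[0,0,0],[0,0,0]]}'
python3 - <<'E'
from h import *
m=camera_model("wrist");im=get_image("wrist")[:,:,::-1].copy();cv2.imwrite("pics/w1.png",im)
print(cur(),proj(m,np.array([.475,-.309,.216])),m["R"].tolist(),m["t"].tolist())
E
```

```text
time_s: 0.6
ee_pos: [0.3105, -0.4708, 0.3602]
tool_rot: [-0.0, 0.993, 0.115, -0.0]
ft_force: [0.1, 0.2, 0.4]
opening: 0.085
gripper_force: 0.0
time_s: 1.27
ee_pos: [0.4751, -0.3091, 0.3591]
tool_rot: [-0.001, 0.993, 0.117, -0.001]
ft_force: [-0.8, -0.9, 0.8]
opening: 0.0852
gripper_force: 0.0
(array([ 0.4738, -0.311 ,  0.3592]), array([[ 0.9736,  0.2281, -0.0018],
       [ 0.2281, -0.9736, -0.0001],
       [-0.0017, -0.0003, -1.    ]])) [320.749 197.503] [[0.23243048522637816, -0.9726125353352967, -0.0009621050255881301], [-0.921015617958875, -0.2204177846455105, 0.32116387045836964], [-0.3125800713629476, -0.07376216049313704, -0.9470231479040639]] [-0.41023896252216147, 0.2946706609446326, 0.6044254778607271]
```

View pics/w1.png

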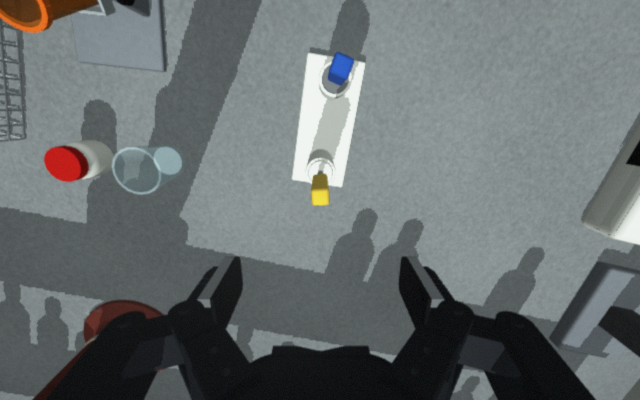

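The wrist view shows the yellow top face at (320,198), nearly aligned with the jaws, and the blue brush at (341,68), well clear. Measuring the top face's centre and yaw.

```bash
python3 - <<'E'
from h import *
im=cv2.imread("pics/w1.png");m=camera_model("wrist");ms=camera_model("side");mt=camera_model("top")
box=(295,160,345,215);hsv=cv2.cvtColor(im,cv2.COLOR_BGR2HSV)
print([hsv[y,320].tolist() for y in range(176,208,3)])
k,c,st=big(mask(im,(22,120,170),(36,255,255),box));cn=max(cv2.findContours(k,0,1)[0],key=len);r=cv2.minAreaRect(cn);print(st,c,r)
bx=cv2.boxPoints(r);W=np.array([onz(m,q,.216) for q in bx]);print(W,np.linalg.norm(np.diff(W,axis=0),axis=1))
w=W[1]-W[0];print("yaw mod90",np.degrees(np.arctan2(w[1],w[0]))%90,"tool x yaw",np.degrees(np.arctan2(*cur()[1][1::-1,0]))%90)
print("top centre onz .216",onz(m,r[0],.216))
# side top end of handle: top face mid approx; triangulate with wrist
s=cv2.imread("pics/side0.png");ky,_,_=big(mask(s,(22,150,50),(34,255,255),(280,290,340,370)));p=np.argwhere(ky)
for y in(308,309,311,315,320,325,330,335,337):print(y,p[p[:,0]==y,1].min(),p[p[:,0]==y,1].max(),end="; ")
print(tri(ray(ms,(302.0,310.5)),ray(m,r[0])),tri(ray(ms,(302.0,310.5)),ray(m,r[0]),ray(mt,(483.3,206.5))))
print("pot rim wrist:",onz(m,(320,171),.102))
E
```

```text
[[24, 157, 117], [24, 162, 118], [25, 160, 115], [24, 159, 117], [24, 169, 136], [25, 183, 229], [27, 180, 238], [27, 179, 240], [27, 180, 241], [27, 182, 240], [60, 9, 145]]
[311 189  18  17 266] [319.8158 196.7744] ((319.8415832519531, 196.9158477783203), (15.52258014678955, 17.413150787353516), 84.2894058227539)
[[ 0.4787 -0.2994  0.216 ]
 [ 0.4843 -0.3156  0.216 ]
 [ 0.4691 -0.3209  0.216 ]
 [ 0.4633 -0.3044  0.216 ]] [0.0172 0.0162 0.0175]
yaw mod90 19.144487808064994 tool x yaw 13.18784130830163
top centre onz .216 [ 0.4739 -0.3101  0.216 ]
308 302 304; 309 298 305; 311 297 306; 315 297 307; 320 298 307; 325 298 307; 330 298 308; 335 299 308; 337 300 306; (array([ 0.4756, -0.3098,  0.2208]), [np.float64(0.16345384826234996), np.float64(0.1634538482623834)]) (array([ 0.4745, -0.3083,  0.2175]), [np.float64(1.3353645562681191), np.float64(1.627331657555501), np.float64(1.5141139754890411)])
pot rim wrist: [ 0.4755 -0.3098  0.102 ]
```

```bash
python3 - <<'E'
from h import *
a=np.radians(19);go([.4743,-.3098,.194],frame([0,0,-1],[np.sin(a),-np.cos(a),0]))
E
```

```text
xyz [ 0.0036 -0.0033  0.5507] ang [-0.0002  0.0008 -0.0484] rows>= 4.0
```

```bash
python3 -m jog '{"xyz":[[0,0,0.1],[0,0,0.2],[0,0,0.3],[0,0,0.38],[0,0,0.46],[0,0,0.52],[0,0,0.55],[0,0,0.553],[0,0,0.553]],"angular":[[0,0,-0.03],[0,0,-0.048],[0,0,-0.048],[0,0,-0.048],[0,0,-0.048],[0,0,-0.048],[0,0,-0.048],[0,0,-0.048],[0,0,-0.048]]}' -1
python3 -m jog '{"xyz":[[0,0,0],[0,0,0],[0,0,0],[0,0,0],[0,0,0],[0,0,0],[0,0,0],[0,0,0],[0,0,0],[0,0,0]],"angular":[[0,0,0],[0,0,0],[0,0,0],[0,0,0],[0,0,0],[0,0,0],[0,0,0],[0,0,0],[0,0,0],[0,0,0]]}' 1 60
```

```text
time_s: 2.07
ee_pos: [0.4736, -0.312, 0.194]
tool_rot: [0.0, 0.987, 0.163, -0.0]
ft_force: [-0.3, -1.5, -0.1]
opening: 0.0854
gripper_force: 0.0
time_s: 2.9
ee_pos: [0.4745, -0.3108, 0.194]
tool_rot: [0.0, 0.986, 0.164, 0.0]
ft_force: [1.3, -0.4, 0.1]
opening: 0.0176
gripper_force: 60.9
```

```bash
python3 -m jog '{"xyz":[[0,0,-0.06],[0,0,-0.16],[0,0,-0.28],[0,0,-0.4],[0,0,-0.53],[0,0,-0.66],[0,0,-0.75],[0,0,-0.78],[0,0,-0.8]],"angular":[[0,0,0],[0,0,0],[0,0,0],[0,0,0],[0,0,0],[0,0,0],[0,0,0],[0,0,0],[0,0,0]]}'
python3 - <<'E'
from h import *
print(state()["ft_force"],state()["opening"])
R=frame(-AX,[0.16,-1,0]);print(R)
go([.46,-.15,.434]);go(MO+AX*(.05+.178),R)
E
```

```text
time_s: 3.65
ee_pos: [0.4742, -0.311, 0.4351]
tool_rot: [0.001, 0.986, 0.164, 0.001]
ft_force: [0.0, 0.0, -2.3]
opening: 0.0175
gripper_force: 60.9
[ 0.0453  0.042  -2.286 ] 0.01746874819547965
[[ 0.8779  0.1537  0.4535]
 [ 0.1405 -0.9881  0.063 ]
 [ 0.4578  0.0084 -0.889 ]]
xyz [ 0.1292 -0.523   0.0029] ang [0. 0. 0.] rows>= 3.9
xyz [ 0.3796 -1.0145  0.2454] ang [-0.0231  0.2255  0.0816] rows>= 8.0
```

```bash
python3 -m jog '{"xyz":[[0.1,-0.13,0],[0.15,-0.26,0],[0.2,-0.4,0],[0.25,-0.53,0],[0.3,-0.66,0],[0.32,-0.77,0],[0.34,-0.87,0],[0.34,-0.9,0],[0.34,-0.9,0]],"angular":[[-0.002,0.03,0.01],[-0.005,0.06,0.02],[-0.008,0.09,0.03],[-0.012,0.12,0.04],[-0.015,0.15,0.05],[-0.018,0.18,0.06],[-0.02,0.2,0.07],[-0.023,0.2255,0.0816],[-0.023,0.2255,0.0816]]}'
python3 - <<'E'
from h import *
P,C=cur();print(P,C,state()["ft_force"],state()["joints"])
R=frame(-AX,[0.16,-1,0]);go(MO+AX*(.05+.178),R)
print("pred tip",P+.178*C[:,2])
for n in("side","top","wrist"):
    m=camera_model(n);im=get_image(n)[:,:,::-1];cv2.imwrite(f"pics/{n}2.png",im);np.save(f"pics/{n}2.npy",np.r_[np.c_[m["R"],m["t"]].ravel(),m["vertical_fov"],m["cx"],m["cy"]]);print(n,proj(m,P+.178*C[:,2]),proj(m,MO))
c=lambda im,x,y:cv2.resize(im[y:y+120,x:x+160],(400,300))
s,t,w=[cv2.imread(f"pics/{n}2.png") for n in("side","top","wrist")]
cv2.imwrite("pics/c2.png",np.vstack([np.hstack([c(s,270,100),c(t,270,110)]),np.hstack([cv2.resize(w,(400,250)),np.zeros((250,400,3),np.uint8)])]))
E
```

```text
time_s: 4.4
ee_pos: [0.4792, -0.0185, 0.4306]
tool_rot: [-0.016, 0.97, 0.079, 0.231]
ft_force: [-0.3, -0.3, -2.1]
opening: 0.0173
gripper_force: 60.8
[ 0.4792 -0.0185  0.4306] [[ 0.8807  0.1604  0.4456]
 [ 0.1455 -0.987   0.0678]
 [ 0.4507  0.0051 -0.8927]] [-0.3176 -0.3378 -2.0633] [ 0.3356  0.0151 -0.2954  1.8968 -0.1173  0.7737 -1.3022]
xyz [-0.0765 -0.1048  0.2202] ang [-0.0029  0.0038  0.0022] rows>= 1.8
pred tip [ 0.5585 -0.0064  0.2717]
side [342.3941 180.7019] [352.665 209.474]
top [369.8038 172.9579] [351.6079 172.0694]
wrist [315.4912 190.7286] [297.0211 183.1976]
```

View pics/c2.png

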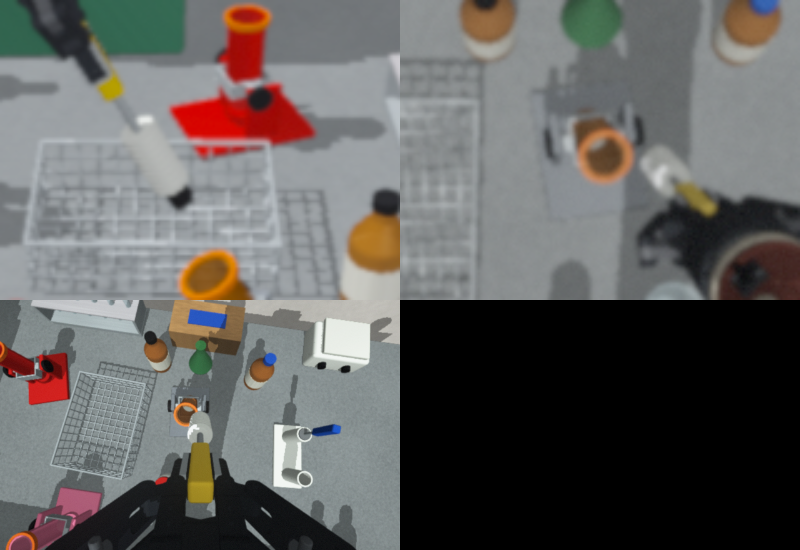

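The brush is straight in the jaws: its black tip is at side (341,179) against (342,181) predicted. The mouth is at wrist (296,180). I'll refine the mouth and axis from this wrist view.

```bash
python3 - <<'E'
from h import *
def L(n):
    a=np.load(f"pics/{n}2.npy");A=a[:12].reshape(3,4);return dict(R=A[:,:3],t=A[:,3],vertical_fov=a[12],cx=a[13],cy=a[14])
R_=[];px=[]
for n,lo,box in(("side",(5,150,205),(335,195,385,250)),("top",(3,100,165),(330,150,375,190)),("wrist",(3,150,190),(270,155,330,205))):
    im=cv2.imread(f"pics/{n}2.png");k,c,st=big(mask(im,lo,(20,255,255),box));cn=np.vstack([max(cv2.findContours(k,0,1)[0],key=len)])
    el=cv2.fitEllipse(cv2.convexHull(cn));print(n,st,el);R_.append(ray(L(n),el[0]))
print(tri(*R_[:2]),tri(R_[0],R_[2]),tri(*R_))
w=cv2.imread("pics/wrist2.png");k=mask(w,(3,150,190),(20,255,255),(270,155,330,205))
# black tip, side & top
s=cv2.imread("pics/side2.png");kk,c,st=big(cv2.inRange(cv2.cvtColor(s,cv2.COLOR_BGR2HSV)[150:195,325:360],(0,0,0),(180,255,70)));print("side tuft",c+[325,150],st)
P,C=cur();print("pred tuft centre",proj(L("side"),P+.167*C[:,2]))
print("wrist axis check: aspect pred",abs(R_[2][1]@AX),"top",abs(R_[1][1]@AX),"side",abs(R_[0][1]@AX))
cv2.imwrite("pics/c3.png",np.hstack([cv2.resize(w[140:240,260:360],(400,400)),cv2.cvtColor(cv2.resize(k[140:240,260:360],(400,400)),8)]))
E
```

```text
side [342 200  23  20 106] ((352.7764892578125, 209.63375854492188), (16.25640296936035, 24.473182678222656), 57.35430908203125)
top [342 162  21  21 155] ((351.6801452636719, 172.00830078125), (20.319137573242188, 21.269145965576172), 74.80426025390625)
wrist [278 164  38  38 304] ((296.95867919921875, 182.56292724609375), (37.39895248413086, 38.188777923583984), 97.96753692626953)
(array([0.5871, 0.0279, 0.1581]), [np.float64(0.012230826645565605), np.float64(0.012230826645363069)]) (array([0.5875, 0.0284, 0.1578]), [np.float64(0.3995936565814466), np.float64(0.3995936565815398)]) (array([0.5873, 0.0281, 0.1581]), [np.float64(0.26598380755670153), np.float64(0.35158278994598785), np.float64(0.5964282385945789)])
side tuft [342.1842 179.0263] [13 25  8  8 38]
pred tuft centre [342.3606 178.1894]
wrist axis check: aspect pred 0.9632119353182873 top 0.9554138828365308 side 0.6580377627347614
```

View pics/c3.png

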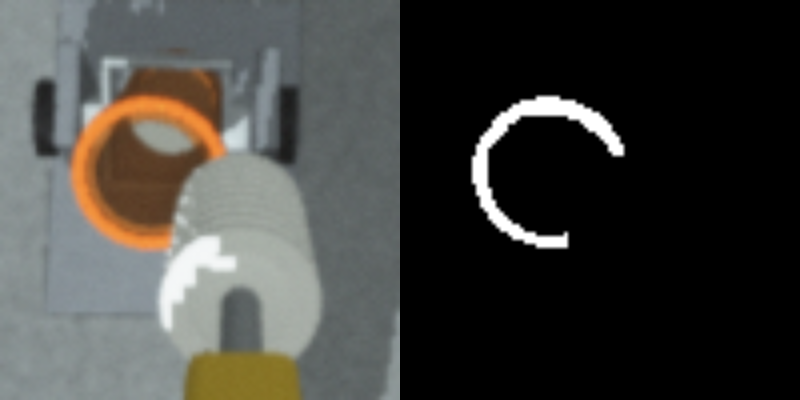

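```bash
sed -i 's/^MO=.*/MO=np.array([.5872,.0281,.158])/' h.py; python3 - <<'E'
from h import *
P,C=cur();print(P,C[:,2],-AX,np.abs(state()["joint_vel"]).max())
go(MO+AX*(.03+.178),frame(-AX,[0.16,-1,0]))
E
```

```text
[ 0.4829 -0.024   0.4326] [ 0.4492  0.0632 -0.8912] [ 0.4535  0.063  -0.889 ] 0.030324770267095555
xyz [-0.0884 -0.1254  0.2896] ang [-0.0004  0.0023 -0.0011] rows>= 2.4
```

```bash
python3 -m jog '{"xyz":[[-0.06,-0.09,0.05],[-0.088,-0.122,0.1],[-0.088,-0.122,0.18],[-0.088,-0.122,0.25],[-0.088,-0.122,0.29],[-0.088,-0.122,0.29],[-0.088,-0.122,0.29],[-0.088,-0.122,0.29]],"angular":[[0,0.002,0],[0,0.002,0],[0,0.002,0],[0,0.002,0],[0,0.002,0],[0,0.002,0],[0,0.002,0],[0,0.002,0]]}'
python3 - <<'E'
from h import *
P,C=cur();print(P,C[:,2],"ft",state()["ft_force"],"goal",MO+AX*.208);tip=P+.178*C[:,2]
d=tip-MO;print("tip along axis",d@AX,"lateral in tool",C.T@(d-AX*(d@AX)))
go(MO+AX*.208,frame(-AX,[0.16,-1,0]))
c=[]
for n in("side","top","wrist"):
    m=camera_model(n);im=get_image(n)[:,:,::-1];cv2.imwrite(f"pics/{n}3.png",im)
    q=proj(m,tip);c.append((n,q,proj(m,MO)))
print(c,cur()[0])
s,t,w=[cv2.imread(f"pics/{n}3.png") for n in("side","top","wrist")]
f=lambda im,x,y:cv2.resize(im[y:y+60,x:x+80],(400,300),interpolation=cv2.INTER_CUBIC)
cv2.imwrite("pics/c4.png",np.vstack([np.hstack([f(s,310,165),f(t,310,140)]),np.hstack([f(w,270,130),f(w,270,170)])]))
E
```

```text
time_s: 5.22
ee_pos: [0.4943, 0.0147, 0.3446]
tool_rot: [-0.015, 0.969, 0.075, 0.237]
ft_force: [-0.4, -0.2, -1.4]
opening: 0.017
gripper_force: 60.8
[0.4943 0.0147 0.3446] [ 0.4561  0.0643 -0.8876] ft [-0.4002 -0.2117 -1.4163] goal [0.4929 0.015  0.3429]
tip along axis 0.030900097124918972 lateral in tool [0.0026 0.0004 0.    ]
xyz [-0.0068 -0.0019  0.003 ] ang [-0.0004 -0.0015 -0.0011] rows>= 0.1
[('side', array([348.3323, 201.0482]), array([352.8256, 209.5972])), ('top', array([353.4037, 173.8425]), array([351.5901, 171.9613])), ('wrist', array([321.0959, 188.5346]), array([320.7009, 183.8409]))] [0.494  0.0153 0.3452]
```

View pics/c4.png

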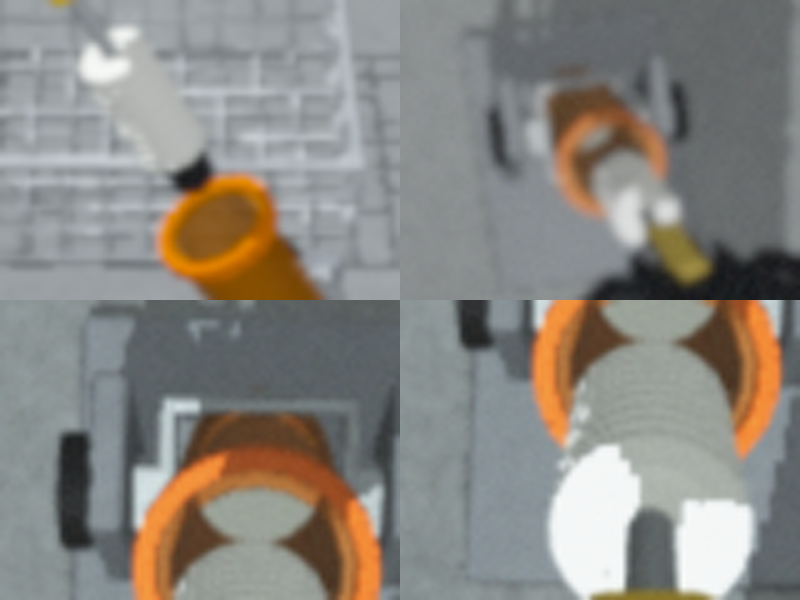

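Mouth, disc and brush are collinear in the wrist view (x≈321). Inserting to about 78 mm, then feeling.

```bash
python3 -m jog '{"xyz":[[-0.006,0,0.03],[-0.006,0,0.06],[-0.006,0,0.1],[-0.006,0,0.14],[-0.006,0,0.18]],"angular":[[0,0,0],[0,0,0],[0,0,0],[0,0,0],[0,0,0]]}'
cat > r.py <<'E'
from h import *
s=state();P,C=cur();tip=P+.178*C[:,2];d=tip-MO
print("depth mm",-1e3*d@AX,"lat",1e3*(C.T@(d-AX*(d@AX)))[:2],"f.axis",s["ft_force"]@AX,"f lat",C[:,:2].T@s["ft_force"],"tq",C.T@s["torque"],s["time_s"])
E
python3 r.py
```

```text
time_s: 5.78
ee_pos: [0.517, 0.0189, 0.2953]
tool_rot: [-0.015, 0.968, 0.076, 0.237]
ft_force: [0.1, -0.3, -1.4]
opening: 0.0171
gripper_force: 60.9
depth mm 23.578429481463253 lat [ 0.5677 -0.7344] f.axis -1.3272097271803107 f lat [-0.5894  0.2869] tq [ 0.0385 -0.6059  0.0037] 5.7833
```

```bash
python3 -m jog '{"xyz":[[0,0,0.03],[0,0,0.06],[0,0,0.09],[0,0,0.12],[0,0,0.15],[0,0,0.17],[0,0,0.17]],"angular":[[0,0,0],[0,0,0],[0,0,0],[0,0,0],[0,0,0],[0,0,0],[0,0,0]]}'
python3 r.py
python3 -m jog '{"xyz":[[0,0,0.01],[0,0,0.02],[0,0,0.02]],"angular":[[0,0,0],[0,0,0],[0,0,0]]}'
python3 r.py
```

```text
time_s: 6.37
ee_pos: [0.5398, 0.0224, 0.2487]
tool_rot: [-0.015, 0.969, 0.076, 0.235]
ft_force: [-0.9, -0.3, 0.1]
opening: 0.0173
gripper_force: 60.8
depth mm 75.48058106282603 lat [-0.7542 -1.3055] f.axis 0.5549548134048162 f lat [-0.7629  0.1769] tq [-0.0057 -0.5544  0.0421] 6.3667
time_s: 6.62
ee_pos: [0.5427, 0.0227, 0.2447]
tool_rot: [-0.015, 0.969, 0.076, 0.236]
ft_force: [-0.6, 0.2, -0.2]
opening: 0.0172
gripper_force: 60.8
depth mm 80.39528881650818 lat [ 0.3488 -1.0912] f.axis 0.026777227957202193 f lat [-0.5803 -0.2523] tq [-0.0232 -0.6035  0.0032] 6.6167
```

```bash
python3 -m jog '{"xyz":[[0,0,0.007],[0,0,0.014],[0,0,0.014]],"angular":[[0,0,0],[0,0,0],[0,0,0]]}' >/dev/null; python3 r.py
python3 -m jog '{"xyz":[[0,0,0.007],[0,0,0.014],[0,0,0.014]],"angular":[[0,0,0],[0,0,0],[0,0,0]]}'>/dev/null;python3 r.py
```

```text
depth mm 84.5956197184803 lat [ 0.2397 -1.0562] f.axis -1.077484772599208 f lat [-0.5573 -0.8002] tq [-0.0281 -0.5986  0.0443] 6.8667
depth mm 88.94838152504425 lat [ 0.1152 -1.1255] f.axis -0.03982026873707045 f lat [-0.0117  0.1427] tq [ 0.0402 -0.6673  0.0318] 7.1167
```

```bash
python3 -m jog '{"xyz":[[0,0,0.007],[0,0,0.014],[0,0,0.014]],"angular":[[0,0,0],[0,0,0],[0,0,0]]}'>/dev/null; python3 r.py
```

```text
depth mm 93.1811551878301 lat [ 0.1091 -1.1761] f.axis -1.226290804043594 f lat [0.1378 0.    ] tq [ 0.0222 -0.5679  0.0038] 7.3667
```

```bash
python3 -m jog '{"xyz":[[0,0,0.007],[0,0,0.014],[0,0,0.014]],"angular":[[0,0,0],[0,0,0],[0,0,0]]}'>/dev/null; python3 r.py
```

```text
depth mm 97.38543858818329 lat [ 0.1102 -1.1873] f.axis -0.7180096597695403 f lat [-0.1573 -0.3031] tq [-0.0089 -0.5512  0.0116] 7.6167
```

```bash
python3 -m jog '{"xyz":[[0,0,0.007],[0,0,0.014],[0,0,0.014]],"angular":[[0,0,0],[0,0,0],[0,0,0]]}'>/dev/null; python3 r.py
```

```text
depth mm 101.59551259604932 lat [ 0.1044 -1.1862] f.axis -1.1785134615303767 f lat [-0.7626  0.4241] tq [ 0.058  -0.5675  0.0009] 7.8667
```

```bash
python3 -m jog '{"xyz":[[0,0,0.007],[0,0,0.014],[0,0,0.014]],"angular":[[0,0,0],[0,0,0],[0,0,0]]}'>/dev/null; python3 r.py
```

```text
depth mm 105.78190697551005 lat [ 0.1179 -1.1652] f.axis -0.468581871540134 f lat [-0.118   0.4453] tq [ 0.0476 -0.6612  0.0154] 8.1167
```

```bash
python3 -m jog '{"xyz":[[0,0,0.007],[0,0,0.014],[0,0,0.014]],"angular":[[0,0,0],[0,0,0],[0,0,0]]}'>/dev/null; python3 r.py
```

```text
depth mm 109.97985170667974 lat [ 0.1706 -1.2105] f.axis 0.21980525501582676 f lat [-1.3937 -0.6786] tq [ 0.0089 -0.6034 -0.0168] 8.3667
```

```bash
python3 -m jog '{"xyz":[[0,0,0.007],[0,0,0.014],[0,0,0.014]],"angular":[[0,0,0],[0,0,0],[0,0,0]]}'>/dev/null; python3 r.py
```

```text
depth mm 114.16911558603427 lat [ 0.1809 -1.1705] f.axis -0.5797952404802281 f lat [-0.2133 -0.1471] tq [-0.0217 -0.6709 -0.0091] 8.6167
```

```bash
python3 -m jog '{"xyz":[[0,0,0.007],[0,0,0.014],[0,0,0.014]],"angular":[[0,0,0],[0,0,0],[0,0,0]]}'>/dev/null; python3 r.py
```

```text
depth mm 118.1251552627817 lat [ 0.5227 -1.1887] f.axis 2.7548980515257853 f lat [0.4686 0.0232] tq [ 0.0445 -0.6545 -0.037 ] 8.8667
```

Contact is at about 115 mm. Pressing 3.5 mm more for a mid-range press.

```bash
python3 -m jog '{"xyz":[[0,0,0.006],[0,0,0.012],[0,0,0.012],[0,0,0.012]],"angular":[[0,0,0],[0,0,0],[0,0,0],[0,0,0]]}'>/dev/null; python3 r.py;python3 -m jog '{"xyz":[[0,0,0],[0,0,0]],"angular":[[0,0,0],[0,0,0]]}'>/dev/null; python3 r.py
```

```text
depth mm 121.48959337418772 lat [ 0.5824 -1.1728] f.axis 5.082745069252588 f lat [-0.7059  0.577 ] tq [ 0.1246 -0.6996  0.0011] 9.2
depth mm 121.47181182024659 lat [ 0.5601 -1.1596] f.axis 3.743290078806602 f lat [-0.7214 -0.2845] tq [ 0.0269 -0.7244  0.0218] 9.3667
```

```bash
python3 -m jog '{"xyz":[[0,0.002,-0.03],[0,0.004,-0.065],[0,0.004,-0.1],[0,0.004,-0.135],[0,0.004,-0.17],[0,0.004,-0.205],[0,0.004,-0.24],[0,0.004,-0.275],[0,0.004,-0.31],[0,0.004,-0.34],[0,0.004,-0.36],[0,0.004,-0.36]],"angular":[[0,0,0],[0,0,0],[0,0,0],[0,0,0],[0,0,0],[0,0,0],[0,0,0],[0,0,0],[0,0,0],[0,0,0],[0,0,0],[0,0,0]]}'>/dev/null; python3 r.py
python3 -m jog '{"xyz":[[0,0,0],[0,0,0]],"angular":[[0,0,0],[0,0,0]]}'>/dev/null; python3 r.py
```

```text
depth mm 12.262377083623472 lat [1.3371 0.5044] f.axis -0.3705829922446029 f lat [0.1716 0.6739] tq [-0.0043 -0.6285  0.0076] 10.3667
depth mm 13.92695986187767 lat [-0.3105  0.2282] f.axis -1.2742189398978725 f lat [-0.3792 -0.4833] tq [ 0.0044 -0.5812  0.0039] 10.5333
```

Stroke 1 is done. Second and third strokes.

```bash
python3 -m jog '{"xyz":[[0,0,0.03],[0,0,0.065],[0,0,0.1],[0,0,0.135],[0,0,0.17],[0,0,0.205],[0,0,0.24],[0,0,0.275],[0,0,0.31],[0,0,0.335],[0,0,0.35],[0,0,0.362]],"angular":[[0,0,0],[0,0,0],[0,0,0],[0,0,0],[0,0,0],[0,0,0],[0,0,0],[0,0,0],[0,0,0],[0,0,0],[0,0,0],[0,0,0]]}'>/dev/null; python3 r.py
python3 -m jog '{"xyz":[[0,0,0],[0,0,0],[0,0,0]],"angular":[[0,0,0],[0,0,0],[0,0,0]]}'>/dev/null; python3 r.py
```

```text
depth mm 122.56865671991412 lat [ 0.2831 -0.1566] f.axis 5.310708259631357 f lat [-0.8511 -1.0372] tq [ 0.175  -0.8099 -0.003 ] 11.5333
depth mm 121.64973809340816 lat [ 0.3021 -0.098 ] f.axis 4.294294549421282 f lat [-1.3565 -0.3819] tq [ 0.2036 -0.9584  0.0585] 11.7833
```

```bash
python3 -m jog '{"xyz":[[0,0,-0.03],[0,0,-0.065],[0,0,-0.1],[0,0,-0.135],[0,0,-0.17],[0,0,-0.205],[0,0,-0.24],[0,0,-0.275],[0,0,-0.31],[0,0,-0.34],[0,0,-0.36],[0,0,-0.36]],"angular":[[0,0,0],[0,0,0],[0,0,0],[0,0,0],[0,0,0],[0,0,0],[0,0,0],[0,0,0],[0,0,0],[0,0,0],[0,0,0],[0,0,0]]}'>/dev/null; python3 -m jog '{"xyz":[[0,0,0],[0,0,0]],"angular":[[0,0,0],[0,0,0]]}'>/dev/null; python3 r.py
python3 -m jog '{"xyz":[[0,0,0.03],[0,0,0.065],[0,0,0.1],[0,0,0.135],[0,0,0.17],[0,0,0.205],[0,0,0.24],[0,0,0.275],[0,0,0.31],[0,0,0.335],[0,0,0.35],[0,0,0.362]],"angular":[[0,0,0],[0,0,0],[0,0,0],[0,0,0],[0,0,0],[0,0,0],[0,0,0],[0,0,0],[0,0,0],[0,0,0],[0,0,0],[0,0,0]]}'>/dev/null
python3 -m jog '{"xyz":[[0,0,0],[0,0,0],[0,0,0]],"angular":[[0,0,0],[0,0,0],[0,0,0]]}'>/dev/null; python3 r.py
```

```text
depth mm 14.527970477242771 lat [-0.3105  0.2521] f.axis -1.0945069187874081 f lat [-0.6614  0.3816] tq [ 0.0447 -0.6309  0.0223] 12.95
depth mm 122.2348896638002 lat [ 0.3526 -0.102 ] f.axis 5.311117787845246 f lat [-0.9994 -0.097 ] tq [ 0.2644 -0.9528 -0.0176] 14.2
```

```bash
python3 -m jog '{"xyz":[[0,0,-0.03],[0,0,-0.065],[0,0,-0.1],[0,0,-0.135],[0,0,-0.17],[0,0,-0.205],[0,0,-0.24],[0,0,-0.275],[0,0,-0.31],[0,0,-0.34],[0,0,-0.36],[0,0,-0.36]],"angular":[[0,0,0],[0,0,0],[0,0,0],[0,0,0],[0,0,0],[0,0,0],[0,0,0],[0,0,0],[0,0,0],[0,0,0],[0,0,0],[0,0,0]]}'>/dev/null; python3 -m jog '{"xyz":[[0,0,0],[0,0,0]],"angular":[[0,0,0],[0,0,0]]}'>/dev/null; python3 r.py
python3 -m jog '{"xyz":[[0,0,-0.04],[0,0,-0.1],[0,0,-0.18],[0,0,-0.27],[0,0,-0.35],[0,0,-0.35]],"angular":[[0,0,0],[0,0,0],[0,0,0],[0,0,0],[0,0,0],[0,0,0]]}'
python3 - <<'E'
from h import *
P,C=cur();print(P,C,state()["joints"]);a=np.radians(-2)
for th in(45,60):
    t=np.radians(th);d=np.array([np.sin(t)*np.cos(a),np.sin(t)*np.sin(a),-np.cos(t)]);R=frame(d,[-np.sin(-a),-1,0])
    ctr=np.array([.542,.279,0]);tip=ctr+np.array([.1*np.cos(a),.1*np.sin(a),0]);tip[2]=.03;g=tip-.178*d
    print(th,"tip",tip,"tcp",g);go(g+[0,0,.25],R);go(g,R)
E
```

```text
depth mm 15.14039226056034 lat [-0.3366  0.246 ] f.axis -0.5610711528602491 f lat [-0.5434 -0.3266] tq [ 0.0271 -0.6165  0.0404] 15.3667
time_s: 15.87
ee_pos: [0.4659, 0.0105, 0.4003]
tool_rot: [-0.014, 0.968, 0.076, 0.24]
ft_force: [0.5, -0.2, -0.7]
opening: 0.0173
gripper_force: 61.0
[0.4659 0.0105 0.4003] [[ 0.8731  0.1533  0.4627]
 [ 0.1397 -0.9881  0.0639]
 [ 0.467   0.0088 -0.8842]] [ 0.3585  0.0051 -0.4007  2.0018 -0.0701  0.6522 -1.4111]
45 tip [0.6419 0.2755 0.03  ] tcp [0.5162 0.2799 0.1559]
xyz [ 0.2805 -0.8616  0.1184] ang [-0.0503  0.1422  0.0753] rows>= 6.6
xyz [-0.1087 -0.869   0.8553] ang [-0.0503  0.1422  0.0753] rows>= 8.8
60 tip [0.6419 0.2755 0.03  ] tcp [0.4879 0.2809 0.119 ]
xyz [ 0.1413 -0.8804  0.1837] ang [-0.0603  0.2668  0.0688] rows>= 6.5
xyz [-0.2479 -0.8878  0.9205] ang [-0.0603  0.2668  0.0688] rows>= 9.4
```

```bash
python3 -m jog '{"xyz":[[0.02,-0.12,0.02],[0.05,-0.24,0.04],[0.08,-0.36,0.06],[0.1,-0.48,0.08],[0.12,-0.6,0.1],[0.15,-0.72,0.12],[0.17,-0.82,0.14],[0.19,-0.874,0.16],[0.19,-0.874,0.16],[0.19,-0.874,0.16],[0.19,-0.874,0.16]],"angular":[[-0.005,0.025,0.008],[-0.012,0.05,0.016],[-0.02,0.075,0.025],[-0.025,0.1,0.033],[-0.032,0.13,0.042],[-0.04,0.16,0.05],[-0.047,0.19,0.06],[-0.057,0.225,0.071],[-0.057,0.225,0.071],[-0.057,0.225,0.071],[-0.057,0.225,0.071]]}'
cat > b.py <<'E'
from h import *
P,C=cur();print("tip",P+.178*C[:,2],"end",P-.022*C[:,2],"tilt",np.degrees(np.arccos(-C[2,2])),"y",C[:,1],state()["joints"]);a=np.radians(-2)
for th in(45,50,55):
    t=np.radians(th);d=np.array([np.sin(t)*np.cos(a),np.sin(t)*np.sin(a),-np.cos(t)]);R=frame(d,[-np.sin(-a),-1,0])
    ctr=np.array([.542,.279,0]);tip=ctr+np.array([.1*np.cos(a),.1*np.sin(a),0]);tip[2]=.028;g=tip-.178*d
    print(th,"tcp",g);go(g,R)
E
python3 b.py
```

```text
time_s: 16.78
ee_pos: [0.4961, 0.1331, 0.3562]
tool_rot: [0.007, 0.94, 0.01, 0.341]
ft_force: [0.4, -0.6, -1.6]
opening: 0.0173
gripper_force: 60.8
tip [0.6103 0.1321 0.2197] end [0.482  0.1333 0.3731] tilt 39.91533723965284 y [ 0.014  -0.9997  0.0196] [-0.8334  0.0943  0.4053  2.1583  0.7856  0.3526 -2.6631]
45 tcp [0.5162 0.2799 0.1539]
xyz [-0.37   -0.5013  0.5572] ang [-0.0089  0.0422  0.0235] rows>= 6.0
50 tcp [0.5057 0.2803 0.1424]
xyz [-0.4213 -0.5038  0.564 ] ang [-0.0099  0.0839  0.0231] rows>= 6.2
55 tcp [0.4962 0.2806 0.1301]
xyz [-0.4717 -0.5061  0.5753] ang [-0.0109  0.1256  0.0227] rows>= 6.5
```

```bash
python3 -m jog '{"xyz":[[0,-0.1,0],[0,-0.2,0],[0,-0.3,0],[0,-0.4,0],[0,-0.5,0],[0,-0.5,0]],"angular":[[0,0,0],[0,0,0],[0,0,0],[0,0,0],[0,0,0],[0,0,0]]}'
python3 b.py
```

```text
time_s: 17.28
ee_pos: [0.4919, 0.2941, 0.3532]
tool_rot: [0.003, 0.939, 0.018, 0.342]
ft_force: [0.7, 1.3, -0.9]
opening: 0.0173
gripper_force: 60.8
tip [0.6064 0.2953 0.2169] end [0.4778 0.2939 0.3701] tilt 40.021001688024796 y [ 0.0312 -0.9994  0.0173] [-1.2456  0.261   0.562   1.9888  0.6983  0.4842 -2.8236]
45 tcp [0.5162 0.2799 0.1539]
xyz [-0.367   0.0383  0.5605] ang [-0.0153  0.0413  0.0288] rows>= 4.8
50 tcp [0.5057 0.2803 0.1424]
xyz [-0.4182  0.0353  0.5673] ang [-0.0165  0.0829  0.0282] rows>= 5.1
55 tcp [0.4962 0.2806 0.1301]
xyz [-0.4687  0.0325  0.5785] ang [-0.0178  0.1246  0.0275] rows>= 5.4
```

```bash
python3 - <<'E'
from h import *
P,C=cur();tip=np.array([.628,.279,.026]);g=tip-.178*C[:,2];print(g);go(g,C);d=C.T@np.array([0,0,-.1])/.3;print("down 0.1:",d)
E
```

```text
[0.5135 0.2778 0.1623]
xyz [-0.3558  0.0456  0.5333] ang [0. 0. 0.] rows>= 4.6
down 0.1: [-0.2143 -0.0058  0.2553]
```

```bash
python3 -m jog '{"xyz":[[-0.03,0.02,0.06],[-0.08,0.04,0.13],[-0.13,0.046,0.21],[-0.18,0.046,0.29],[-0.23,0.046,0.36],[-0.27,0.046,0.42],[-0.3,0.046,0.46],[-0.3,0.046,0.46]],"angular":[[0,0,0.02],[0,0,0.04],[0,0,0.06],[0,0,0.08],[0,0,0.08],[0,0,0.08],[0,0,0.08],[0,0,0.08]]}'
python3 b.py
```

```text
time_s: 17.95
ee_pos: [0.5173, 0.2773, 0.204]
tool_rot: [-0.013, 0.941, -0.07, 0.33]
ft_force: [-0.8, -0.1, -0.8]
opening: 0.0172
gripper_force: 61.0
tip [0.6283 0.2734 0.0649] end [0.5036 0.2778 0.2212] tilt 38.626091584416564 y [-0.1231 -0.9899 -0.0706] [-1.2725  0.6023  0.8008  2.1429  0.438   0.0136 -2.8412]
45 tcp [0.5162 0.2799 0.1539]
xyz [-0.1077  0.0038  0.128 ] ang [ 0.0031  0.0531 -0.0541] rows>= 1.3
50 tcp [0.5057 0.2803 0.1424]
xyz [-0.1585  0.0095  0.1359] ang [ 0.0054  0.0947 -0.054 ] rows>= 1.8
55 tcp [0.4962 0.2806 0.1301]
xyz [-0.2084  0.0152  0.1484] ang [ 0.0078  0.1363 -0.0538] rows>= 2.5
```

Joint 7 and joint 6 are at their limits here. I'll turn the brush about the vertical towards the radial direction, which relieves both; the basket is wide enough for it.

```bash
cat > b.py <<'E'
from h import *
P,C=cur();print("tip",P+.178*C[:,2],"end",P-.022*C[:,2],"tilt",np.degrees(np.arccos(-C[2,2])),"y",C[:,1],state()["joints"],state()["ft_force"])
a=np.radians(18)
for th in(34,40):
  for z in(.1,.026):
    t=np.radians(th);d=np.array([np.sin(t)*np.cos(a),np.sin(t)*np.sin(a),-np.cos(t)]);R=frame(d,[np.sin(a),-np.cos(a),0])
    tip=np.array([.615,.298,z]);g=tip-.178*d;print(th,z,"tcp",g);go(g,R)
E
python3 b.py
```

```text
tip [0.6283 0.2734 0.0649] end [0.5036 0.2778 0.2212] tilt 38.626091584416564 y [-0.1231 -0.9899 -0.0706] [-1.2725  0.6023  0.8008  2.1429  0.438   0.0136 -2.8412] [-0.8359 -0.1359 -0.7745]
34 0.1 tcp [0.5203 0.2672 0.2476]
xyz [ 0.1027  0.0218 -0.1064] ang [ 0.0968 -0.0438 -0.1883] rows>= 3.6
34 0.026 tcp [0.5203 0.2672 0.1736]
xyz [-0.0503  0.0392  0.0863] ang [ 0.0968 -0.0438 -0.1883] rows>= 3.6
40 0.1 tcp [0.5062 0.2626 0.2364]
xyz [ 0.0453  0.0454 -0.1063] ang [ 0.1064  0.0054 -0.1829] rows>= 3.5
40 0.026 tcp [0.5062 0.2626 0.1624]
xyz [-0.1077  0.0628  0.0864] ang [ 0.1064  0.0054 -0.1829] rows>= 3.5
```

```bash
python3 -m jog '{"xyz":[[0.04,0.01,-0.05],[0.08,0.02,-0.09],[0.1,0.022,-0.106],[0.1,0.022,-0.106],[0.1,0.022,-0.106],[0.1,0.022,-0.106],[0.1,0.022,-0.106],[0.1,0.022,-0.106]],"angular":[[0.01,-0.02,-0.03],[0.03,-0.03,-0.07],[0.05,-0.044,-0.11],[0.08,-0.044,-0.15],[0.097,-0.044,-0.188],[0.097,-0.044,-0.188],[0.097,-0.044,-0.188],[0.097,-0.044,-0.188]]}'>/dev/null
python3 b.py
```

```text
tip [0.6152 0.2969 0.1025] end [0.5082 0.2621 0.2679] tilt 34.20604296744628 y [ 0.3048 -0.9524 -0.0035] [-0.7348  0.3636  0.2053  2.1044  0.5914  0.1197 -2.3946] [-0.524   0.3497 -0.3521]
34 0.1 tcp [0.5203 0.2672 0.2476]
xyz [-0.0021 -0.0039  0.0074] ang [-0.0002 -0.0017 -0.0027] rows>= 0.1
34 0.026 tcp [0.5203 0.2672 0.1736]
xyz [-0.1407 -0.0031  0.2114] ang [-0.0002 -0.0017 -0.0027] rows>= 1.8
40 0.1 tcp [0.5062 0.2626 0.2364]
xyz [-0.0641 -0.0036  0.0104] ang [-0.0001  0.0483 -0.0027] rows>= 0.8
40 0.026 tcp [0.5062 0.2626 0.1624]
xyz [-0.2028 -0.0027  0.2144] ang [-0.0001  0.0483 -0.0027] rows>= 2.1
```

```bash
python3 -m jog '{"xyz":[[-0.02,0,0.03],[-0.04,0,0.06],[-0.07,0,0.105],[-0.07,0,0.105]],"angular":[[0,0,0],[0,0,0],[0,0,0],[0,0,0]]}'>/dev/null
python3 b.py|head -2
```

```text
tip [0.6133 0.2981 0.0637] end [0.508  0.2643 0.2304] tilt 33.567895044627456 y [ 0.3069 -0.9518  0.001 ] [-0.8067  0.4389  0.3061  2.1411  0.8991  0.015  -2.72  ] [ 0.2489  0.1206 -1.588 ]
34 0.1 tcp [0.5203 0.2672 0.2476]
```

```bash
sed -i 's/for th in(34,40)/for th in(22,26)/;s/z in(.1,.026)/z in(.06,.024)/' b.py; python3 b.py
```

```text
tip [0.6133 0.2981 0.0637] end [0.508  0.2643 0.2304] tilt 33.567895044627456 y [ 0.3069 -0.9518  0.001 ] [-0.8067  0.4389  0.3061  2.1411  0.8991  0.015  -2.72  ] [ 0.2489  0.1206 -1.588 ]
22 0.06 tcp [0.5516 0.2774 0.225 ]
xyz [0.1164 0.0031 0.0253] ang [ 0.0009 -0.0964 -0.0007] rows>= 1.6
22 0.024 tcp [0.5516 0.2774 0.189 ]
xyz [0.05   0.003  0.1253] ang [ 0.0009 -0.0964 -0.0007] rows>= 1.6
26 0.06 tcp [0.5408 0.2739 0.22  ]
xyz [0.0755 0.0032 0.0184] ang [ 0.0009 -0.0631 -0.0007] rows>= 1.1
26 0.024 tcp [0.5408 0.2739 0.184 ]
xyz [0.0092 0.003  0.1184] ang [ 0.0009 -0.0631 -0.0007] rows>= 1.1
```

```bash
python3 -m jog '{"xyz":[[0.05,0,0.01],[0.075,0,0.02],[0.05,0,0.06],[0.03,0,0.09],[0.01,0.003,0.118],[0.01,0.003,0.118],[0.01,0.003,0.118]],"angular":[[0,-0.04,0],[0,-0.063,0],[0,-0.063,0],[0,-0.063,0],[0,-0.063,0],[0,-0.063,0],[0,-0.063,0]]}'>/dev/null
python3 b.py|head -1
```

```text
tip [0.6167 0.2977 0.0262] end [0.5328 0.2705 0.2057] tilt 26.166898881601046 y [ 0.3064 -0.9519 -0.0007] [-0.4319  0.5061 -0.1719  2.004   0.8021  0.2697 -2.5632] [-0.5293  0.504  -1.2442]
```

```bash
python3 -m jog '{"xyz":[[-0.009,0,0.018],[-0.017,0,0.036],[-0.017,0,0.036]],"angular":[[0,0,0],[0,0,0],[0,0,0]]}'
python3 -m jog '{"xyz":[[0,0,0],[0,0,0],[0,0,0],[0,0,0],[0,0,0],[0,0,0],[0,0,0],[0,0,0],[0,0,0],[0,0,0]],"angular":[[0,0,0],[0,0,0],[0,0,0],[0,0,0],[0,0,0],[0,0,0],[0,0,0],[0,0,0],[0,0,0],[0,0,0]]}' 0.1
python3 - <<'E'
from h import *
s,t,w=[get_image(n)[:,:,::-1] for n in("side","top","wrist")]
cv2.imwrite("pics/c5.png",np.vstack([np.hstack([cv2.resize(s[120:240,250:410],(400,300)),cv2.resize(t[130:250,210:370],(400,300))]),np.hstack([cv2.resize(w,(400,250)),np.zeros((250,400,3),np.uint8)])]))
E
```

```text
time_s: 19.78
ee_pos: [0.5419, 0.2735, 0.1741]
tool_rot: [-0.035, 0.962, 0.151, 0.224]
ft_force: [-0.3, -0.1, -1.0]
opening: 0.0172
gripper_force: 61.0
time_s: 20.62
ee_pos: [0.543, 0.2727, 0.1751]
tool_rot: [-0.036, 0.962, 0.15, 0.224]
ft_force: [0.5, -0.2, -0.3]
opening: 0.0383
gripper_force: 0.0
```

View pics/c5.png

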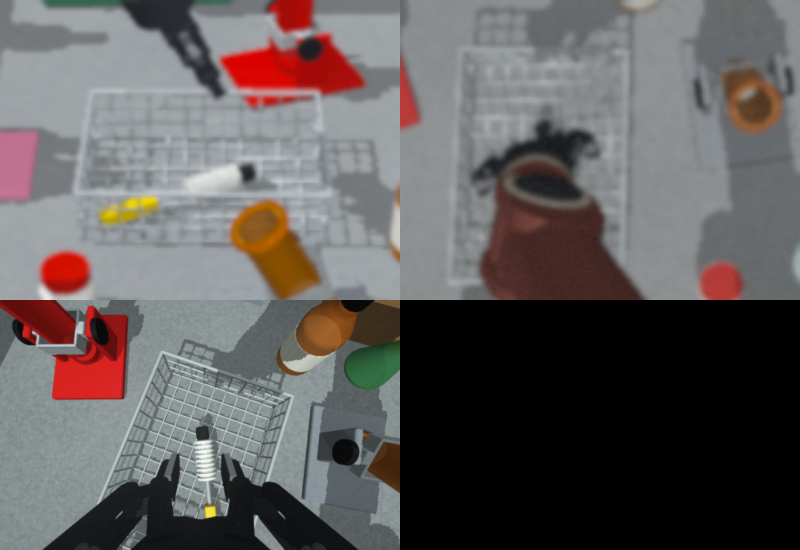

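The brush lies in the basket: side view handle at about (302,204), tip at (349,169). Retreating, then checking that it is wholly inside.

```bash
python3 -m jog '{"xyz":[[0,0,-0.06],[0,0,-0.15],[0,0,-0.25],[0,0,-0.35],[0,0,-0.45],[0,0,-0.55],[0,0,-0.6],[0,0,-0.6]],"angular":[[0,0,0],[0,0,0],[0,0,0],[0,0,0],[0,0,0],[0,0,0],[0,0,0],[0,0,0]]}'
python3 -m jog '{"xyz":[[0,0.13,0],[0,0.26,0],[0,0.39,0],[0,0.52,0],[0,0.65,0],[0,0.78,0],[0,0.9,0],[0,0.9,0],[0,0.9,0],[0,0.9,0],[0,0.9,0]],"angular":[[0,0,0],[0,0,0],[0,0,0],[0,0,0],[0,0,0],[0,0,0],[0,0,0],[0,0,0],[0,0,0],[0,0,0],[0,0,0]]}'
python3 - <<'E'
from h import *
s,t=[get_image(n)[:,:,::-1] for n in("side","top")];ms,mt=camera_model("side"),camera_model("top")
for im,m,b in((s,ms,(250,120,410,240)),(t,mt,(210,130,320,260))):
    k,c,st=big(mask(im,(20,90,40),(35,255,255),b));print(st,c,onz(m,c,.014),onz(m,(st[0],c[1]),.014))
print(state()["ft_force"],cur()[0])
cv2.imwrite("pics/c6.png",np.vstack([np.hstack([cv2.resize(s[120:240,250:410],(400,300)),cv2.resize(t[130:250,210:370],(400,300))]),np.hstack([cv2.resize(s,(400,250)),cv2.resize(t,(400,250))])]))
E
```

```text
time_s: 21.43
ee_pos: [0.4672, 0.249, 0.3405]
tool_rot: [-0.037, 0.961, 0.15, 0.228]
ft_force: [-0.1, 0.9, 0.2]
opening: 0.0386
gripper_force: 0.0
time_s: 22.35
ee_pos: [0.549, -0.0071, 0.3354]
tool_rot: [-0.037, 0.962, 0.152, 0.224]
ft_force: [-0.8, -0.2, 0.7]
opening: 0.0385
gripper_force: 0.0
[290 199  23  11 158] [301.019  203.6709] [0.4507 0.2257 0.014 ] [0.4179 0.2265 0.014 ]
[281 215  12  21 123] [286.6504 225.2439] [0.4524 0.2252 0.014 ] [0.4529 0.243  0.014 ]
[ 1.3816 -0.8959  0.0721] [ 0.5492 -0.007   0.3359]
```

View pics/c6.png

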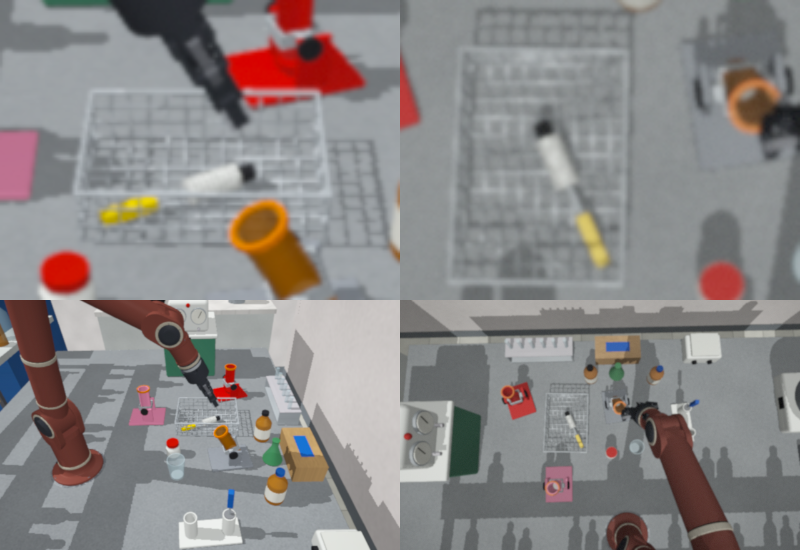

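Both views agree: the brush lies flat on the basket floor. The handle's middle is at about (0.451, 0.225), its end at x≈0.418, inside the near wall at 0.40. The gripper is clear of everything and the blue brush is still in its pot. Handing in.

```bash
python3 -m jog '{"xyz":[[0,0,0],[0,0,0],[0,0,0],[0,0,0],[0,0,0],[0,0,0]],"angular":[[0,0,0],[0,0,0],[0,0,0],[0,0,0],[0,0,0],[0,0,0]]}' >/dev/null; python3 -c "
from plant import *
print(close_job())"
```

```text
the job is handed in; nothing more can be done
None
```

The amber column got three full strokes, each pressing the disc at about 115 mm with roughly 5 N, and the yellow brush now lies wholly inside the basket; the job was handed in at about 23 s, but joint 7 once read -2.841 against its -2.84 limit.

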